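# Set the mill and press its drive key home

## Task

Get the coffee mill ready: first turn its bar knob so that the pointer blade lines up with the index rib on the mill's top. Then take the T-handled drive key out of its wooden rest by the middle of its handle, turn it until its four splines match the cross-shaped socket of the mill, slide it fully home so that its collar meets the hub, and keep it pressed there against the spring: the program finishes while still gripping the handle and holding the key down. Leave the knob on its mark and everything else on the table where it is.

Things in the scene. Friction and masses are not known exactly. Their poses are not given: they have to be found in the camera images.
- mill: Low aluminium coffee mill fixed to the table, 130 (its x) x 180 (its y) x 70 mm tall; origin at the centre of its underside, z up. Its yaw varies and it stands left or right. On its top are the splined hub, 45 mm from the centre on its -y side, and the knob, 45 mm from the centre on its +y side. A drawer is on its -x side.
- knob_grip (a point): Point on the knob's upright axis at a good height to grip, 99 mm above the table. The knob is a black disc 52 mm across, 8 mm thick on the mill's top, with an upright bar on it 46 mm long, 12 mm thick, 30 mm tall (top 108 mm above the table). Turns with the knob: x runs along the bar towards the steel pointer blade that sticks out beyond the disc at one end.
- knob (a joint): Angle of the knob in rad, counter-clockwise from above positive; 0 with the pointer at the index rib (bar along the mill's x axis, pointer to +x). It starts 0.5 to 1.25 rad counter-clockwise of the mark, turns stiffly (0.06 N m) and stays where it is left; range -0.8 to 1.7.
- index_mark (a point): Middle of the index rib, a dark raised bar 22 x 4 mm on the mill's top, beside the knob on the mill's +x side, 51 mm from the knob's axis and pointing at it.
- hub_mouth (a point): Centre of the mouth of the drive socket, on the flat top of the steel hub (49 mm across), 72 mm above the table. The socket is a cross of two slots, each 11 mm wide and 31 mm long, along the x and y axes of this point (z up), so the key fits at any quarter turn. The hub's angle differs from the mill's by up to 0.7 rad; it is stiff to turn (0.35 N m).
- plate (a joint): Travel in m of the spring plate in the socket: 0 at rest (plate 24 mm below the mouth), growing as it is pressed down, 0.010 with the key fully home (collar on the hub). The spring pushes up with 4.5 N at first and about 9.5 N at home, more than the key's weight, so the key rises again if not held down.
- key_grip (a point): Centre of the wooden handle bar of the T-shaped drive key (0.15 kg): bar 80 mm long along this point's x axis, 18 mm wide (y), 18 mm tall; z is up along the stem. Under the bar: a shaft 14 mm thick, 20 mm long, then a collar 42 mm across, 6 mm thick, its underside 35 mm below this point, then the splines. It starts upright in the rest, hung by the collar, this point 79 mm above the table.
- key_tip (a point): Lower end of the drive key, on its axis, 69 mm below key_grip, same axes. From here up to the collar (34 mm) the stem is a steel cross of four splines, 28 mm across, of ribs 8 mm thick along the x and y axes, narrowed to 24 mm across and 5 mm thick over the lowest 4 mm. The key must rise 34 mm to leave the rest.
- rest: Wooden block fixed to the table, 66 x 66 x 44 mm tall, with an upright round hole 32 mm wide in the middle in which the key stands. Origin at the centre of its underside.
- pot_mid (a point): Bystander: grey metal pot, 110 mm across, 85 mm tall. The point is at its middle.
- board_mid (a point): Bystander: blue plastic cutting board, 140 x 220 x 8 mm, lying flat. The point is at its middle.
- spoon_mid (a point): Bystander: steel spoon, 170 mm long, lying flat. The point is at its middle.
- salt_tin_mid (a point): Bystander: round aluminium salt tin, 50 mm across, 57 mm tall. The point is at its middle.
- lighter_mid (a point): Bystander: black lighter lying flat, 80 x 24 x 12 mm. The point is at its middle.
- mug_mid (a point): Bystander: steel mug, 76 mm across, 80 mm tall. The point is at its middle.
Things that resemble listed ones, but are neither listed nor needed, are in the scene too. What is shaped like the part that bears key_grip but pink or purple is not meant.

How it is judged:
By the outcome, as a careful person would: the job done as asked, in the order asked, and still so for the second after the job is handed in, while the arm keeps its last pose, push and grip.
It also fails if it takes over 51 s, if anything falls off the work surface, if the arm or the gripper's body presses on something with over 40 N, if the wrist force passes 120 N, or if a joint passes its speed limit or range.

## Robot

A 6-joint arm with a two-finger parallel gripper is mounted at the origin on the work surface. World frame = base frame: x ahead of the robot, y to its left, z up, the work surface at z = 0. Lengths are in m, angles in rad, forces in N, time in s.
With the tool pointing down it reaches from about 0.35 to 0.975 m from the base axis. Payload 4.9 kg.
Tool frame: the origin (TCP) lies midway between the tips of the shut fingers; the grasp point (between the pads) lies 19 mm behind it; z points along the fingers, y is the line along which they close (so a half turn about z gives the same grasp; the last joint's range is limited). The gripper opens to 85 mm and grips with 20 to 120 N. Pads are 22 mm wide; open, the fingers measure 114 mm over their backs; the gripper's body (76 mm by 85 mm) begins 54 mm behind the grasp point. The pads swing forward as they close: fully open they stand 13 mm farther back than shut.
Start: joints at [-1.232, 0.053, 1.613, -0, 1.476, -0.119], TCP at [0.276, -0.561, 0.231] pointing down, gripper open.
Joint ranges: [-3.01, 3.01], [-1.01, 2.22], [0.06, 2.58], [-1.02, 4.17], [0.09, 2.62], [-3.14, 3.14]. Speed limits (rad/s): [2.57, 2.57, 3.14, 3.14, 3.14, 3.14].

## Interface

Orientations are given as a unit quaternion [w, x, y, z].
In Python, from plant import state, grab_frame, job_done, cut_out, place_of gives the robot as it stands.
- The arm moves only by the tool jog_arm, never from a script. Its argument "motion" is text: rows parted by semicolons, each of 7 numbers parted by spaces: the opening in per cent of the stroke, from 0 (shut) to 100 (fully open), then the shift along the tool's x, y, z as a fraction of full scale, then the turn, a rotation vector about the tool's x, y, z as a fraction of full scale. A call has exactly 5 rows; each row is the pose to reach, as a shift and turn from the pose commanded when the call began, along the tool's axes at that moment; what a row does not reach only later rows make up. Full scale, the value 1, is 50 cm for a shift and 1.5 rad for a turn. A row lasts 1/8 s, in which the tool goes at most 62.5 mm and 10.7 degrees, less where a joint would pass 70% of its speed; a pose out of reach is approached as far as the arm can. A call with a number of a shift or a turn outside -1 to 1 is refused whole. A call with a gripper value outside its range is refused whole. The fingers move at their own pace and stop on an object; the grip force is fixed at half the most. Time passes only in rows, so rows that repeat a pose let the fingers close, or fill a call up. It gives the time, the measured TCP pose, the force, the opening and the grip force at its end, in the units of the state.
- state(): the state, without advancing time (a new reading comes with each control period).
- grab_frame(name): name is "side" or "top"; returns a dict with "color" (420x560x3 uint8, red, green, blue), "range_z" (420x560 float32, m along the optical axis (not along the pixel's ray), 0 where there is no reading), "intrinsics" (3x3 intrinsics, pixels), "world_from_camera" (4x4, takes a point from camera to world coordinates). Camera axes: x right, y up, looking along -z (the intrinsics and any distortion apply to the point x, -y, -z); pixel columns grow to the right and rows downward; lengths in m; the calibration is good to about 2 mm. A picture is of the moment at which its call begins.
- job_done(): hands the job in; it is judged then, once.
Trained networks look in the newest picture that a camera, given by its name, has taken for a name from the list of things; names that differ only in an ending like _2 or _b are one class to them, and where a whole thing is asked for, a point or a joint stands for the part that bears it (a point fixed in the world has none). Each returns a list of dicts, best first, with "p" (0 to 1); they miss things now and then, are a little off and sometimes report something else, mostly with a low value. They report only what shows in the picture. A call takes as long as a camera call. They do not tell look-alikes from the thing itself.
- cut_out(camera, thing): "pixels" (420x560 bool, what is visible of it).
- place_of(camera, thing): "at" ([x, y, z] in m, in world coordinates, good to about 4 mm: a listed point, or the origin of a listed thing).
The state is a dict: "time": time; "joint_pos": joint angles; "joint_vel": joint speeds; "joint_efforts": joint torques, N m; "tool_pos": TCP position; "tool_rot": TCP orientation; "contact_force": force on the tool from outside, world axes, zero at the start; "ft_torque": the same for the moment, N m; "gripper_width": opening from 0.0 (shut) to 1.0 (fully open); "grasp_force": force on a finger pad.
Only numpy, scipy, OpenCV 4.12 (cv2) and the standard library are available. Lean on these libraries where they do the work, as an engineer would, in place of code of your own. Each camera call takes 0.05 s, during which the arm holds its last target. There are 200 camera calls.

## Working session

There is one attempt and no reset: what is moved stays moved. The work goes in short steps, Python scripts to look and compute and a tool call to move; the robot and the scene stay as the last step left them, time stands still between calls to the robot, and variables do not carry over. Pictures are saved under pics/ and viewed, at most 10 in all, crops included, and the job is handed in when it is done.

Besides the shell and the picture viewer there is one more tool, called after "Emit:" as name(argument=value, ...), one argument or row to a line, values as JSON. jog_arm: Moves the arm, as the interface text tells. Shift numbers are shares of 50 cm and turn numbers shares of 1.5 rad, none past 1 either way. Its arguments: {"type":"object","properties":{"motion":{"type":"string"}},"required":["motion"]}

```bash
mkdir -p pics
cat > h.py <<'E'
import numpy as np, cv2
from plant import *
def cloud(f):
    K=f["intrinsics"];z=f["range_z"];v,u=np.mgrid[:420,:560]
    p=np.stack([(u-K[0,2])/K[0,0]*z,-(v-K[1,2])/K[1,1]*z,-z],-1)
    T=f["world_from_camera"];return p@T[:3,:3].T+T[:3,3]
def proj(f,P):
    T=np.linalg.inv(f["world_from_camera"]);q=T[:3,:3]@np.array(P)+T[:3,3];K=f["intrinsics"]
    return K[0,0]*q[0]/-q[2]+K[0,2],K[1,1]*-q[1]/-q[2]+K[1,2]
E
python3 - <<'E'
from h import *
fs={}
for c in("top","side"):
    f=grab_frame(c);np.save(c+".npy",f,allow_pickle=True)
    cv2.imwrite(f"pics/{c}1.png",f["color"][...,::-1])
    print(c,f["world_from_camera"].round(3).tolist(),f["intrinsics"].round(1).tolist())
    for t in("mill","knob_grip","index_mark","hub_mouth","key_grip","rest","pot_mid","mug_mid","salt_tin_mid","board_mid"):
        print(t,[(round(d["p"],2),np.round(d["at"],4).tolist(),np.round(proj(f,d["at"])).tolist()) for d in place_of(c,t)[:3]])
print(state())
E
```

```text
top [[-0.008, 0.986, -0.164, 0.457], [-1.0, -0.006, 0.009, -0.006], [0.008, 0.164, 0.986, 0.918], [0.0, 0.0, 0.0, 1.0]] [[384.7, 0.0, 286.6], [0.0, 384.7, 212.9], [0.0, 0.0, 1.0]]
mill [(0.8, [0.5587, 0.2006, -0.0015], [197.0, 235.0])]
knob_grip [(0.84, [0.5634, 0.2445, 0.0996], [166.0, 227.0])]
index_mark [(0.87, [0.6182, 0.2365, 0.0693], [175.0, 205.0]), (0.32, [0.7527, 0.255, 0.0455], [172.0, 151.0])]
hub_mouth [(0.55, [0.5529, 0.1549, 0.0749], [210.0, 233.0])]
key_grip [(0.71, [0.5459, -0.3115, 0.0701], [421.0, 235.0]), (0.59, [0.5848, -0.1964, 0.0829], [370.0, 217.0]), (0.57, [0.6518, -0.0788, 0.0692], [315.0, 189.0])]
rest [(0.66, [0.5855, -0.1936, 0.0018], [361.0, 222.0])]
pot_mid [(0.96, [0.7671, -0.2447, 0.0417], [383.0, 144.0])]
mug_mid [(0.66, [0.7548, 0.2576, 0.0423], [171.0, 150.0])]
salt_tin_mid [(0.89, [0.4944, -0.0083, 0.0297], [284.0, 260.0])]
board_mid [(0.89, [0.7988, 0.0007, 0.0062], [280.0, 137.0]), (0.34, [0.4909, -0.0116, 0.0269], [286.0, 262.0]), (0.25, [0.565, 0.2471, 0.0962], [165.0, 227.0])]
side [[0.921, 0.275, -0.275, 0.361], [-0.389, 0.65, -0.653, -0.522
[... 980 characters left out ...]
nt_pos': array([-1.23198164e+00,  5.26725818e-02,  1.61290756e+00, -6.30305717e-06,
        1.47597993e+00, -1.19028121e-01]), 'joint_vel': array([ 0.00061674,  0.00025451, -0.00131817,  0.00116565,  0.00114447,
        0.00064328]), 'joint_efforts': array([-3.59115029e-04, -3.93694532e+01, -3.70461738e+01, -4.10164353e-05,
        6.83890448e-04,  2.27063850e-05]), 'tool_pos': array([ 0.27623633, -0.56062277,  0.23131607]), 'tool_rot': array([ 1.65357429e-05,  9.73911657e-01,  2.26927487e-01, -1.33190024e-06]), 'contact_force': array([ 0.01885829, -1.18743418, -0.58670941]), 'ft_torque': array([-0.01070404,  0.03453166, -0.03117629]), 'grasp_force': 0.0, 'gripper_width': 1.0015750285237865}
```

View pics/top1.png

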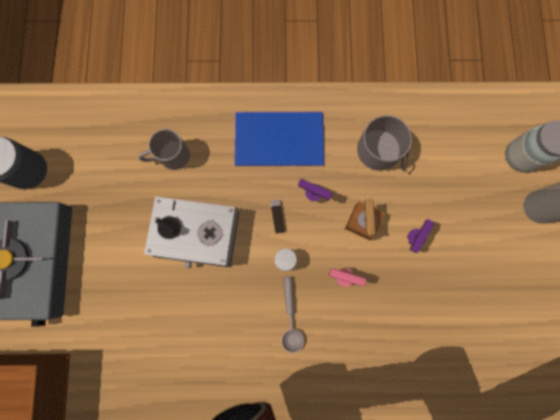

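View pics/side1.png

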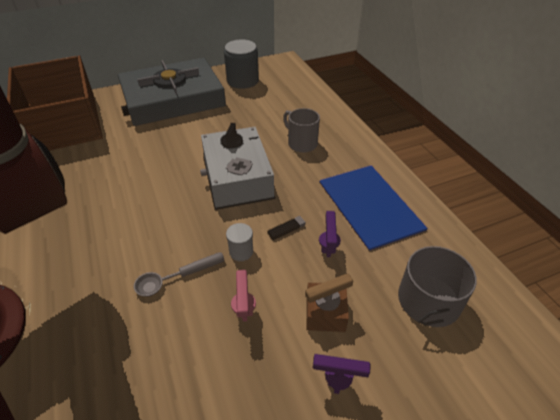

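Top view: mill at (193,232) with the knob at (168,227) and the hub at (210,233). The brown key is in its rest at about (368,218), and the pink and purple T-pieces are decoys. The side view agrees. Next I'll measure the angles.

```bash
cat > m.py <<'E'
from h import *
def ori(P):
    P=P-P.mean(0);w,V=np.linalg.eigh(np.cov(P.T));return np.arctan2(V[1,1],V[0,1]),np.sqrt(w)
def rect(P):
    r=cv2.minAreaRect((P*1000).astype(np.float32));b=cv2.boxPoints(r);e=[b[1]-b[0],b[2]-b[1]]
    l=max(e,key=np.linalg.norm);a=np.arctan2(l[1],l[0]);return np.round(np.array(r[0])/1000,4),np.round(r[1],1),round((a+np.pi/2)%np.pi-np.pi/2,3)
def sel(C,xy,r,z0,z1):
    m=(np.hypot(C[...,0]-xy[0],C[...,1]-xy[1])<r)&(C[...,2]>z0)&(C[...,2]<z1);return m
E
python3 - <<'E'
from m import *
for c in("top","side"):
    f=np.load(c+".npy",allow_pickle=True).item();C=cloud(f);g=f["color"].mean(-1)
    for n,xy,r,z0,z1 in(("key",(.585,-.195),.06,.08,.1),("key-all",(.585,-.195),.06,.065,.1),("rest",(.585,-.195),.06,.035,.047),("knobbar",(.564,.244),.045,.098,.12),("knoball",(.564,.244),.05,.077,.12),("milltop",(.56,.2),.14,.062,.074)):
        m=sel(C,xy,r,z0,z1);P=C[m]
        if len(P)>5: print(c,n,len(P),rect(P[:,:2]),ori(P[:,:2])[0].round(3),np.percentile(P[:,2],[5,50,95]).round(4))
    m=sel(C,(.552,.156),.022,.0,.066);P=C[m];print("socket",len(P),P[:,:2].mean(0) if len(P) else 0,P[:,2].mean())
    if c=="side":im=f["color"][110:215,190:285];im=cv2.resize(im,None,fx=5,fy=5,interpolation=3)
    else:im=f["color"][190:275,140:245];im=cv2.resize(im,None,fx=6,fy=6,interpolation=3)
    cv2.imwrite(f"pics/{c}_crop.png",np.clip(im[...,::-1]*1.5,0,255))
E
```

```text
top key 309 (array([ 0.5862, -0.1956]), array([78.2, 18.5]), np.float32(0.004)) -3.121 [0.0843 0.0883 0.0909]
top key-all 334 (array([ 0.5859, -0.1956]), array([78.9, 18.6]), np.float32(0.004)) -3.12 [0.0781 0.0881 0.0909]
top rest 424 (array([ 0.5864, -0.1958]), array([66.2, 66.7]), np.float32(-0.455)) 1.738 [0.0409 0.0448 0.0466]
top knobbar 132 (array([0.5675, 0.2454]), array([46.1, 12.1]), np.float32(0.981)) 0.981 [0.1027 0.1082 0.1106]
top knoball 411 (array([0.5715, 0.2473]), array([58.7, 50.8]), np.float32(0.503)) 0.987 [0.0776 0.08   0.1097]
top milltop 4082 (array([0.5617, 0.2015]), array([181. , 130.2]), np.float32(1.429)) 1.44 [0.0681 0.0708 0.0732]
socket 108 [0.55694875 0.15986356] 0.05081226231411825
side key 589 (array([ 0.5838, -0.1951]), array([79.5, 19.1]), np.float32(0.03)) -3.121 [0.0817 0.089  0.091 ]
side key-all 687 (array([ 0.5838, -0.1951]), array([79.5, 19.2]), np.float32(0.025)) -3.126 [0.0757 0.0886 0.0909]
side rest 706 (array([ 0.5845, -0.1945]), array([68.2, 66.2]), np.float32(1.12)) 2.823 [0.0371 0.0452 0.0466]
side knobbar 107 (array([0.5662, 0.2452]), array([46.5, 13. ]), np.float32(0.936)) 0.933 [0.0997 0.109  0.1114]
side knoball 341 (array([0.5663, 0.2468]), array([52.5, 50.8]), np.float32(0.156)) -2.394 [0.0782 0.0826 0.1106]
side milltop 2701 (array([0.5597, 0.2025]), array([184.8, 130.3]), np.float32(1.429)) 1.458 [0.0671 0.0718 0.0735]
socket 34 [0.55707546 0.16965444] 0.06030487979650201[ WARN:0@0.416] global loadsave.cpp:1063 imwrite_ Unsupported depth image for selected encoder is fallbacked to CV_8U.
```

View pics/top_crop.png

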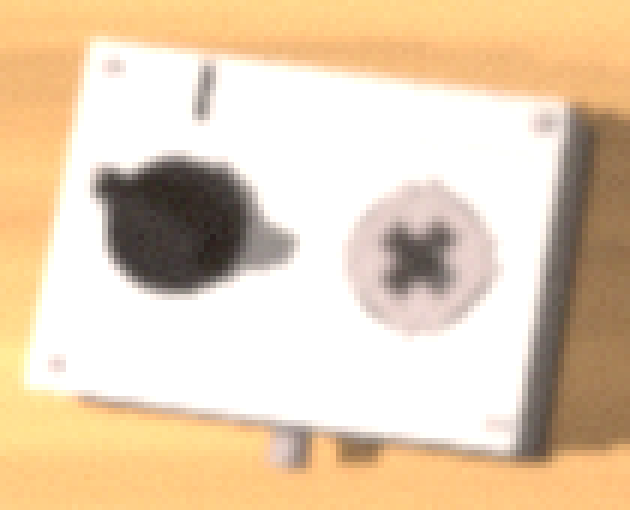

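View pics/side_crop.png

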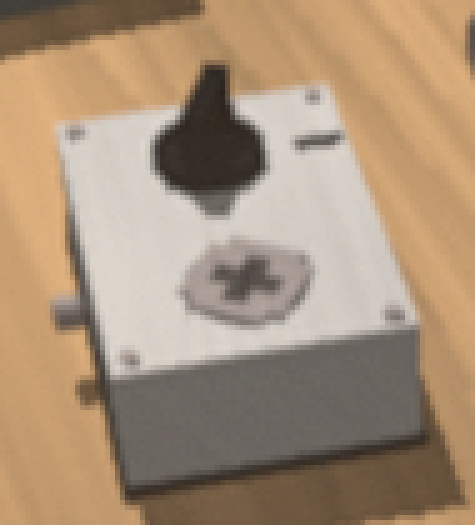

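```bash
cat > go.py <<'E'
import sys
from h import *
from scipy.spatial.transform import Rotation as R
# usage: go.py x y z yangle(of tool y axis in world)
def go(x,y,z,a):
    s=state();q=s["tool_rot"];M=R.from_quat([q[1],q[2],q[3],q[0]])
    ya=np.array([np.cos(a),np.sin(a),0]);za=np.array([0,0,-1.]);xa=np.cross(ya,za)
    G=R.from_matrix(np.stack([xa,ya,za],1))
    d=M.inv().apply(np.array([x,y,z])-s["tool_pos"])/.5;r=(M.inv()*G).as_rotvec()/1.5
    yv=M.as_matrix()[:,1]
    print("t",round(s["time"],2),"tcp",s["tool_pos"].round(4),"yang",np.arctan2(yv[1],yv[0]).round(4),"q6",s["joint_pos"][5].round(2),"F",s["contact_force"].round(1),"w",round(s["gripper_width"],3),"g",round(s["grasp_force"],1));print("shift",d.round(4),"turn",r.round(4))
if __name__=="__main__":go(*map(float,sys.argv[1:]))
E
cat > cross.py <<'E'
from h import *
from scipy.optimize import minimize
def fit(f,xy=(.554,.157),zt=.072):
    T=f["world_from_camera"];g=f["color"].astype(np.float32).mean(-1);n=np.arange(-19,19.01,.5)/1000
    X,Y=np.meshgrid(n,n);P=np.stack([X+xy[0],Y+xy[1],0*X+zt],-1)
    q=(P-T[:3,3])@T[:3,:3];K=f["intrinsics"]
    I=cv2.remap(g,(K[0,0]*q[...,0]/-q[...,2]+K[0,2]).astype(np.float32),(K[1,1]*q[...,1]/q[...,2]+K[1,2]).astype(np.float32),1)
    best=None
    for a in np.arange(0,np.pi/2,.02):
        for dx in np.arange(-4,4.1,1)/1000:
            for dy in np.arange(-4,4.1,1)/1000:
                u=(X-dx)*np.cos(a)+(Y-dy)*np.sin(a);v=-(X-dx)*np.sin(a)+(Y-dy)*np.cos(a)
                m=((abs(u)<.0155)&(abs(v)<.0055))|((abs(v)<.0155)&(abs(u)<.0055));r=np.hypot(u,v)<.019
                t=cv2.GaussianBlur(m.astype(np.float32),(0,0),2.5)
                s=-np.corrcoef(t[r],I[r])[0,1]
                if best is None or s>best[0]:best=(s,a,xy[0]+dx,xy[1]+dy)
    return np.round(best,4)
if __name__=="__main__":
    for c in("top","side"):print(c,fit(np.load(c+".npy",allow_pickle=True).item()))
E
python3 cross.py; python3 go.py .45 -.08 .2 -.9;python3 go.py .567 .2457 .16 -.61
```

```text
top [0.952 0.78  0.554 0.157]
side [0.9655 0.84   0.554  0.159 ]
t 1.1 tcp [ 0.2762 -0.5606  0.2313] yang -1.113 q6 -0.12 F [ 0.  -1.2 -0.6] w 1.002 g 0.0
shift [ 0.7366 -0.7086  0.0626] turn [ 0.     0.    -0.142]
t 1.1 tcp [ 0.2762 -0.5606  0.2313] yang -1.113 q6 -0.12 F [ 0.  -1.2 -0.6] w 1.002 g 0.0
shift [ 1.2344 -1.1895  0.1426] turn [ 0.      0.     -0.3353]
```

Emit:
jog_arm(
  motion="100 0.085 -0.08 0 0 0 -0.05; 100 0.17 -0.165 0 0 0 -0.1; 100 0.26 -0.25 0 0 0 -0.15; 100 0.345 -0.335 0 0 0 -0.2; 100 0.43 -0.415 0 0 0 -0.25",
)

```text
time: 1.72
tool_pos: [0.3777, -0.2777, 0.2315]
tool_rot: [0.0, 0.914, 0.405, 0.0]
contact_force: [0.6, 0.0, -1.1]
gripper_width: 0.998
grasp_force: 0.0
```

```bash
python3 go.py .567 .2457 .16 -.61
```

```text
t 1.73 tcp [ 0.3777 -0.2777  0.2315] yang -0.736 q6 -0.06 F [ 0.6  0.  -1.1] w 0.998 g 0.0
shift [ 1.0299 -0.4222  0.1429] turn [ 0.0006 -0.0001 -0.084 ]
```

Emit:
jog_arm(
  motion="100 0.11 -0.045 0 0 0 -0.02; 100 0.22 -0.09 0 0 0 -0.04; 100 0.33 -0.135 0 0 0 -0.06; 100 0.44 -0.18 0 0 0 -0.084; 100 0.55 -0.225 0.02 0 0 -0.084",
)

```text
time: 2.35
tool_pos: [0.4802, 0.0015, 0.2227]
tool_rot: [0.001, 0.887, 0.461, 0.001]
contact_force: [1.0, -1.2, 0.1]
gripper_width: 0.998
grasp_force: 0.0
```

```bash
python3 go.py .567 .2457 .13 -.61
```

```text
t 2.35 tcp [0.4802 0.0015 0.2227] yang -0.6117 q6 0.46 F [ 1.  -1.2  0.1] w 0.998 g 0.0
shift [ 0.4992 -0.139   0.1856] turn [ 0.0021 -0.0009 -0.0012]
```

Emit:
jog_arm(
  motion="100 0.12 -0.035 0.03 0 0 0; 100 0.24 -0.07 0.06 0 0 0; 100 0.36 -0.1 0.1 0 0 0; 100 0.5 -0.139 0.15 0.002 0 0; 100 0.5 -0.139 0.186 0.002 0 0",
)

```text
time: 2.98
tool_pos: [0.5668, 0.2474, 0.1282]
tool_rot: [-0.001, 0.887, 0.463, 0.0]
contact_force: [0.1, -0.3, -0.3]
gripper_width: 1.0
grasp_force: 0.0
```

```bash
python3 go.py .567 .2457 .083 -.61
```

```text
t 2.98 tcp [0.5668 0.2474 0.1282] yang -0.6089 q6 0.9 F [ 0.1 -0.3 -0.3] w 1.0 g 0.0
shift [-0.0027  0.0025  0.0903] turn [-0.0015 -0.001   0.0008]
```

Emit:
jog_arm(
  motion="100 -0.003 0.0025 0.06 0 0 0; 60 -0.003 0.0025 0.09 0 0 0; 30 -0.003 0.0025 0.09 0 0 0; 0 -0.003 0.0025 0.09 0 0 0; 0 -0.003 0.0025 0.09 0 0 0",
)

```text
time: 3.6
tool_pos: [0.5657, 0.2435, 0.0852]
tool_rot: [-0.003, 0.887, 0.461, -0.0]
contact_force: [-18.7, 13.6, 10.9]
gripper_width: 0.148
grasp_force: 11.8
```

```bash
python3 go.py .567 .2457 .083 -1.71
```

```text
t 3.6 tcp [0.5657 0.2435 0.0852] yang -0.613 q6 0.89 F [-18.7  13.6  10.9] w 0.148 g 11.8
shift [ 0.0051 -0.0004  0.0045] turn [-0.0043  0.0009  0.7314]
```

Emit:
jog_arm(
  motion="0 0 0 0 0 0 0;0 0 0 0 0 0 0;0 0 0 0 0 0 0;0 0 0 0 0 0 0;0 0 0 0 0 0 0",
)

```text
time: 4.22
tool_pos: [0.5653, 0.2438, 0.0855]
tool_rot: [-0.003, 0.887, 0.461, -0.001]
contact_force: [-7.3, 3.2, 6.4]
gripper_width: 0.127
grasp_force: 60.2
```

```bash
python3 go.py .567 .2457 .083 -1.71
```

```text
t 4.22 tcp [0.5653 0.2438 0.0855] yang -0.6119 q6 0.89 F [-7.3  3.2  6.4] w 0.127 g 60.2
shift [0.005  0.0007 0.005 ] turn [-0.004   0.0012  0.7321]
```

Emit:
jog_arm(
  motion="0 0.0025 0 0 0 0 0.12;0 0.0025 0 0 0 0 0.24;0 0.0025 0 0 0 0 0.36;0 0.0025 0 0 0 0 0.48;0 0.0025 0 0 0 0 0.6",
)

```text
time: 4.85
tool_pos: [0.5642, 0.2458, 0.0854]
tool_rot: [-0.003, 1.0, 0.027, -0.004]
contact_force: [-13.7, 5.7, 11.3]
gripper_width: 0.124
grasp_force: 60.7
```

```bash
python3 go.py .567 .2457 .083 -1.711
```

```text
t 4.85 tcp [0.5642 0.2458 0.0854] yang -1.5173 q6 1.8 F [-13.7   5.7  11.3] w 0.124 g 60.7
shift [0.0057 0.0004 0.0048] turn [-0.0037  0.0057  0.1291]
```

Emit:
jog_arm(
  motion="0 0 0 0 0 0 0.1;0 0 0 0 0 0 0.132;0 0 0 0 0 0 0.132;0 0 0 0 0 0 0.132;0 0 0 0 0 0 0.132",
)

```text
time: 5.48
tool_pos: [0.5642, 0.2463, 0.0854]
tool_rot: [-0.003, 0.998, -0.069, -0.004]
contact_force: [-12.6, 8.4, 9.0]
gripper_width: 0.124
grasp_force: 60.6
```

```bash
python3 go.py .567 .2457 .083 -1.711
python3 - <<'E'
from m import *
for c in("top","side"):
    f=grab_frame(c);np.save(c+"2.npy",f,allow_pickle=True)
    C=cloud(f)
    m=sel(C,(.56,.2),.14,.062,.074);P=C[m];print(c,rect(P[:,:2]))
E
```

```text
t 5.47 tcp [0.5642 0.2463 0.0854] yang -1.7097 q6 1.99 F [-12.6   8.4   9. ] w 0.124 g 60.6
shift [0.0058 0.0004 0.0048] turn [-0.0038  0.006   0.0009]
top (array([0.5609, 0.1943]), array([166.9, 130.5]), np.float32(1.43))
side (array([0.5597, 0.2026]), array([185.3, 130.4]), np.float32(1.427))
```

Emit:
jog_arm(
  motion="30 0 0 0 0 0 0;60 0 0 0 0 0 0;60 0 0 -0.01 0 0 0;60 0 0 -0.1 0 0 0;60 0 -0.1 -0.2 0 0 0",
)

```text
time: 6.2
tool_pos: [0.5732, 0.2851, 0.1783]
tool_rot: [-0.0, 0.997, -0.072, -0.002]
contact_force: [1.6, 0.1, -0.1]
gripper_width: 0.601
grasp_force: 0.0
```

Emit:
jog_arm(
  motion="60 0 0.12 0 0 0 0;60 0 0.24 0 0 0 0;60 0 0.36 0 0 0 0;100 0 0.48 0 0 0 0;100 0 0.6 0 0 0 0",
)

```text
time: 6.82
tool_pos: [0.5312, -0.0122, 0.1779]
tool_rot: [-0.001, 0.998, -0.07, -0.001]
contact_force: [1.1, 0.2, 0.1]
gripper_width: 0.987
grasp_force: 0.0
```

```bash
python3 go.py .585 -.1954 .13 -1.556
python3 - <<'E'
from m import *
for c in("top","side"):
    f=grab_frame(c);np.save(c+"3.npy",f,allow_pickle=True);C=cloud(f)
    for n,xy,r,z0,z1 in(("key",(.585,-.195),.06,.08,.1),("knobbar",(.566,.245),.045,.098,.12),("milltop",(.56,.2),.14,.062,.074)):
        P=C[sel(C,xy,r,z0,z1)]
        if len(P)>9: print(c,n,len(P),rect(P[:,:2]),ori(P[:,:2])[0].round(3))
    im=f["color"][110:215,190:285] if c=="side" else f["color"][190:275,140:245]
    im=cv2.resize(im,(475,475) if c=="side" else (600,480),interpolation=3);cv2.imwrite(f"pics/{c}3.png",im[...,::-1])
E
```

```text
t 6.83 tcp [ 0.5312 -0.0122  0.1779] yang -1.7101 q6 1.55 F [1.1 0.2 0.1] w 0.987 g 0.0
shift [0.1576 0.348  0.0952] turn [-0.0008  0.0007 -0.1028]
top key 310 (array([ 0.5863, -0.1958]), array([78.1, 18.7]), np.float32(0.015)) -3.122
top knobbar 150 (array([0.5674, 0.2455]), array([12.8, 45.1]), np.float32(-0.146)) 2.991
top milltop 4083 (array([0.5618, 0.2016]), array([181.3, 130.3]), np.float32(1.43)) 1.424
side key 585 (array([ 0.5841, -0.1951]), array([80. , 18.9]), np.float32(0.027)) -3.123
side knobbar 116 (array([0.5618, 0.2467]), array([13.6, 38.1]), np.float32(-0.128)) 2.939
side milltop 1684 (array([0.5596, 0.2019]), array([183.7, 130.2]), np.float32(1.43)) 1.587
```

View pics/top3.png

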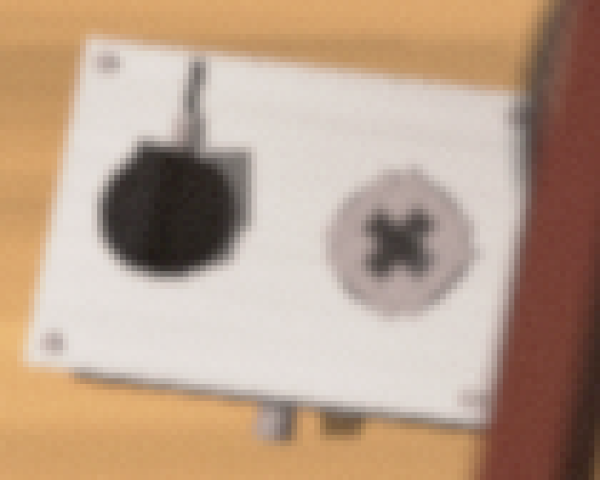

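Picture: the blade at (188,130) points straight at the rib at (195,80). The bar is at -0.146 and the mill at -0.141, so the knob is on its mark. Next, the key.

Emit:
jog_arm(
  motion="100 0.04 0.09 0.02 0 0 -0.05;100 0.08 0.18 0.04 0 0 -0.103;100 0.12 0.27 0.06 0 0 -0.105;100 0.158 0.348 0.08 0 0 -0.105;100 0.158 0.348 0.1 0 0 -0.105",
)

```text
time: 7.55
tool_pos: [0.5863, -0.1956, 0.1268]
tool_rot: [-0.001, 1.0, 0.008, -0.001]
contact_force: [-0.2, 0.8, 0.1]
gripper_width: 0.997
grasp_force: 0.0
```

```bash
python3 go.py .585 -.1954 .059 -1.553
```

```text
t 7.55 tcp [ 0.5863 -0.1956  0.1268] yang -1.5557 q6 1.11 F [-0.2  0.8  0.1] w 0.997 g 0.0
shift [-0.0025 -0.0003  0.1355] turn [-0.0008  0.001  -0.0018]
```

Emit:
jog_arm(
  motion="100 -0.0025 0 0.07 0 0 -0.002;100 -0.0025 0 0.135 0 0 -0.002;50 -0.0025 0 0.135 0 0 -0.002;0 -0.0025 0 0.135 0 0 -0.002;0 -0.0025 0 0.135 0 0 -0.002",
)

```text
time: 8.18
tool_pos: [0.5854, -0.1935, 0.0615]
tool_rot: [-0.0, 1.0, 0.011, 0.0]
contact_force: [-0.3, -0.4, 0.3]
gripper_width: 0.373
grasp_force: 0.0
```

Emit:
jog_arm(
  motion="0 0 0 0 0 0 0;0 0 0 0 0 0 0;0 0 0 0 0 0 0;0 0 0 0 0 0 0;0 0 0 0 0 0 0",
)

```text
time: 8.8
tool_pos: [0.5852, -0.1938, 0.0613]
tool_rot: [-0.0, 1.0, 0.011, 0.0]
contact_force: [-0.6, 0.1, 5.8]
gripper_width: 0.2
grasp_force: 60.1
```

```bash
python3 go.py .585 -.1954 .125 -1.553
```

```text
t 8.8 tcp [ 0.5852 -0.1938  0.0613] yang -1.5497 q6 1.11 F [-0.6  0.1  5.8] w 0.2 g 60.1
shift [-0.0005  0.0031 -0.1274] turn [-0.0004 -0.0003  0.0022]
```

Emit:
jog_arm(
  motion="0 0 0 -0.04 0 0 0;0 0 0 -0.08 0 0 0;0 0 0 -0.13 0 0 0;0 0 0 -0.18 0 0 0;0 0 0 -0.18 0 0 0",
)

```text
time: 9.43
tool_pos: [0.5857, -0.1939, 0.1531]
tool_rot: [0.0, 1.0, 0.011, 0.001]
contact_force: [0.5, -0.2, -2.3]
gripper_width: 0.195
grasp_force: 59.4
```

```bash
python3 go.py .554 .1575 .15 -.77
```

```text
t 9.43 tcp [ 0.5857 -0.1939  0.1531] yang -1.5494 q6 1.11 F [ 0.5 -0.2 -2.3] w 0.195 g 59.4
shift [-0.0483 -0.7039  0.0058] turn [ 0.0009 -0.0015 -0.5196]
```

Emit:
jog_arm(
  motion="0 -0.007 -0.1 0 0 0 -0.08;0 -0.014 -0.2 0 0 0 -0.16;0 -0.021 -0.3 0 0 0 -0.24;0 -0.028 -0.4 0 0 0 -0.32;0 -0.035 -0.5 0 0 0 -0.4",
)

```text
time: 10.05
tool_pos: [0.56, 0.0579, 0.1486]
tool_rot: [-0.002, 0.952, 0.307, -0.002]
contact_force: [-0.1, 0.1, -1.5]
gripper_width: 0.198
grasp_force: 59.4
```

```bash
python3 go.py .554 .1575 .15 -.77
```

```text
t 10.05 tcp [0.56   0.0579 0.1486] yang -0.9457 q6 0.92 F [-0.1  0.1 -1.5] w 0.198 g 59.4
shift [ 0.1069 -0.1685 -0.0024] turn [-0.0032  0.0016 -0.1171]
```

Emit:
jog_arm(
  motion="0 0.04 -0.06 0 -0.003 0.0016 -0.05;0 0.08 -0.12 0 -0.003 0.0016 -0.1;0 0.107 -0.1685 0 -0.003 0.0016 -0.117;0 0.107 -0.1685 0 -0.003 0.0016 -0.117;0 0.107 -0.1685 0 -0.003 0.0016 -0.117",
)

```text
time: 10.68
tool_pos: [0.5552, 0.1554, 0.1491]
tool_rot: [0.0, 0.922, 0.388, 0.0]
contact_force: [0.7, 0.2, -0.9]
gripper_width: 0.198
grasp_force: 59.5
```

```bash
python3 go.py .554 .1575 .15 -.77
python3 - <<'E'
from m import *
s=state();print(s["tool_pos"])
for c in("side","top"):
    f=grab_frame(c);np.save(c+"4.npy",f,allow_pickle=True)
    for t in("key_grip","key_tip"):
        print(c,t,[(round(d["p"],2),np.round(d["at"],4).tolist()) for d in place_of(c,t)[:4]])
    im=f["color"][60:240,140:380] if c=="side" else f["color"][170:290,120:280]
    im=cv2.resize(im,None,fx=3 if c=="side" else 4,fy=3 if c=="side" else 4,interpolation=3);cv2.imwrite(f"pics/{c}4.png",im[...,::-1])
E
```

```text
t 10.68 tcp [0.5552 0.1554 0.1491] yang -0.7742 q6 0.92 F [ 0.7  0.2 -0.9] w 0.198 g 59.5
shift [ 0.0012 -0.0046 -0.0019] turn [ 0.0006  0.0001 -0.0028]
[0.55522386 0.15543167 0.14906591]
side key_grip [(0.9, [0.4551, -0.1426, 0.0697]), (0.8, [0.6485, -0.084, 0.0679]), (0.74, [0.5454, -0.3064, 0.0694]), (0.69, [0.5555, 0.1554, 0.1659])]
side key_tip [(0.9, [0.4561, -0.1448, 0.0029]), (0.85, [0.5527, 0.1555, 0.0997]), (0.74, [0.6516, -0.0776, -0.0007]), (0.72, [0.5462, -0.314, -0.0006])]
top key_grip [(0.8, [0.545, -0.3136, 0.0717]), (0.68, [0.6534, -0.0772, 0.0707]), (0.65, [0.553, 0.1559, 0.1679]), (0.6, [0.4515, -0.1434, 0.0692])]
top key_tip [(0.65, [0.5474, -0.3145, 0.0006])]
```

View pics/side4.png

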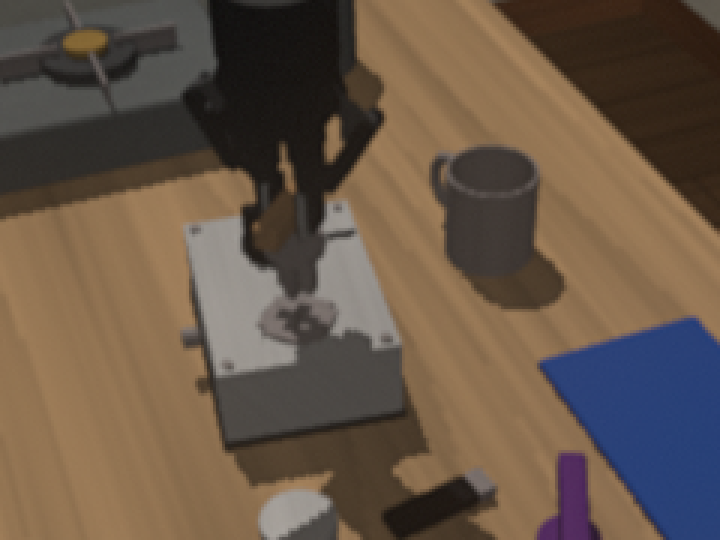

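Side view: the key hangs upright just over the hub cross at about (302,318) in the crop, with the bar along the cross arm. I'll lower it gently.

Emit:
jog_arm(
  motion="0 0.0028 -0.005 0 0 0 -0.01;0 0.0028 -0.005 0.02 0 0 -0.01;0 0.0028 -0.005 0.04 0 0 -0.01;0 0.0028 -0.005 0.055 0 0 -0.01;0 0.0028 -0.005 0.066 0 0 -0.01",
)

```text
time: 11.6
tool_pos: [0.5546, 0.1585, 0.1158]
tool_rot: [0.0, 0.919, 0.395, 0.0]
contact_force: [-0.3, -0.6, -0.9]
gripper_width: 0.202
grasp_force: 59.5
```

```bash
python3 go.py .5545 .158 .1 -.76
```

```text
t 11.6 tcp [0.5546 0.1585 0.1158] yang -0.7589 q6 0.91 F [-0.3 -0.6 -0.9] w 0.202 g 59.5
shift [-0.0009  0.0004  0.0317] turn [ 0.0007 -0.0002  0.0007]
```

Past the mouth (tip about 65 mm up) with no contact force, so it's in the socket. Continuing down.

Emit:
jog_arm(
  motion="0 0 0 0.008 0 0 0;0 0 0 0.016 0 0 0;0 0 0 0.024 0 0 0;0 0 0 0.032 0 0 0;0 0 0 0.032 0 0 0",
)

```text
time: 12.22
tool_pos: [0.5548, 0.1584, 0.1002]
tool_rot: [0.001, 0.919, 0.395, 0.001]
contact_force: [-0.8, -1.9, -2.8]
gripper_width: 0.2
grasp_force: 59.4
```

```bash
python3 go.py .5545 .158 .0893 -.76
```

```text
t 12.22 tcp [0.5548 0.1584 0.1002] yang -0.7591 q6 0.91 F [-0.8 -1.9 -2.8] w 0.2 g 59.4
shift [-0.001  -0.      0.0217] turn [ 0.001  -0.0005  0.0006]
```

Emit:
jog_arm(
  motion="0 0 0 0.006 0 0 0;0 0 0 0.012 0 0 0;0 0 0 0.018 0 0 0;0 0 0 0.022 0 0 0;0 0 0 0.022 0 0 0",
)

```text
time: 12.85
tool_pos: [0.5554, 0.1583, 0.0924]
tool_rot: [0.001, 0.919, 0.395, 0.001]
contact_force: [-8.4, -4.4, 11.8]
gripper_width: 0.198
grasp_force: 61.5
```

```bash
python3 go.py .5545 .158 .0893 -.76
```

```text
t 12.85 tcp [0.5554 0.1583 0.0924] yang -0.7586 q6 0.91 F [-8.4 -4.4 11.8] w 0.198 g 61.5
shift [-0.0016 -0.0009  0.0062] turn [ 0.0013 -0.0002  0.0009]
```

Emit:
jog_arm(
  motion="0 0 0 0.004 0 0 0;0 0 0 0.008 0 0 0;0 0 0 0.012 0 0 0;0 0 0 0.012 0 0 0;0 0 0 0.012 0 0 0",
)

```text
time: 13.48
tool_pos: [0.5556, 0.1582, 0.0893]
tool_rot: [0.001, 0.919, 0.395, 0.0]
contact_force: [-15.0, -7.8, 25.8]
gripper_width: 0.199
grasp_force: 63.4
```

```bash
python3 go.py .5545 .158 .0893 -.76
```

```text
t 13.47 tcp [0.5556 0.1582 0.0893] yang -0.7583 q6 0.91 F [-15.   -7.8  25.8] w 0.199 g 63.4
shift [-0.0018 -0.0013 -0.0001] turn [0.0013 0.0003 0.0011]
```

Emit:
jog_arm(
  motion="0 -0.003 0 0 0 0 0;0 -0.005 0 0.002 0 0 0;0 -0.005 0 0.005 0 0 0;0 -0.005 0 0.005 0 0 0;0 -0.005 0 0.005 0 0 0",
)

```text
time: 14.1
tool_pos: [0.5556, 0.1581, 0.0892]
tool_rot: [0.0, 0.919, 0.395, 0.003]
contact_force: [-16.4, -2.9, 32.1]
gripper_width: 0.203
grasp_force: 64.3
```

```bash
python3 go.py .5545 .158 .0893 -.76
python3 - <<'E'
from m import *
for c in("side","top"):
    f=grab_frame(c);C=cloud(f);h=cv2.cvtColor(f["color"],cv2.COLOR_RGB2HSV)
    m=sel(C,(.554,.158),.042,.085,.14)&(h[...,1]>100);P=C[m]
    if len(P)>5:print(c,len(P),P[:,:2].mean(0).round(4),np.percentile(P[:,2],[5,50,75,90,97]).round(4))
    for t in("key_grip",):print(c,t,[(round(d["p"],2),np.round(d["at"],4).tolist()) for d in place_of(c,t)[:5]])
    im=f["color"][90:210,180:300] if c=="side" else f["color"][190:275,140:245]
    im=cv2.resize(im,None,fx=4.5,fy=4.5,interpolation=3);cv2.imwrite(f"pics/{c}5.png",im[...,::-1])
E
```

```text
t 14.1 tcp [0.5556 0.1581 0.0892] yang -0.7583 q6 0.91 F [-16.4  -2.9  32.1] w 0.203 g 64.3
shift [-0.0016 -0.0014 -0.0003] turn [ 0.0016 -0.0033  0.0011]
side 166 [0.5415 0.1416] [0.106  0.117  0.1179 0.1186 0.1195]
side key_grip [(0.72, [0.4565, -0.1414, 0.0701]), (0.71, [0.6491, -0.0807, 0.0686]), (0.7, [0.5569, 0.1586, 0.1037]), (0.64, [0.5457, -0.3104, 0.07])]
top 32 [0.5347 0.1308] [0.1135 0.1166 0.1175 0.1181 0.1186]
top key_grip [(0.79, [0.4554, -0.1452, 0.0687]), (0.72, [0.6495, -0.0779, 0.066]), (0.6, [0.5457, -0.312, 0.0676]), (0.5, [0.5543, 0.1579, 0.107])]
```

View pics/side5.png

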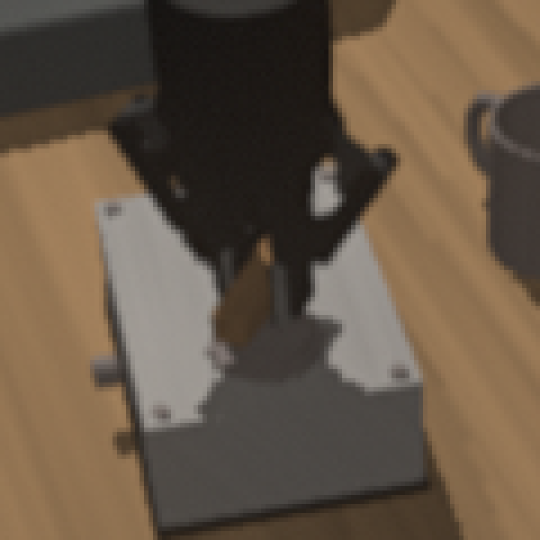

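Emit:
jog_arm(
  motion="0 -0.002 -0.002 0 0 0 0;0 -0.004 -0.004 0 0 0 0;0 -0.0055 -0.006 0 0 0 0;0 -0.0055 -0.006 0 0 0 0;0 -0.0055 -0.006 0 0 0 0",
)

```text
time: 14.92
tool_pos: [0.5551, 0.158, 0.0892]
tool_rot: [0.002, 0.919, 0.395, 0.007]
contact_force: [-2.6, -2.0, 21.6]
gripper_width: 0.197
grasp_force: 62.8
```

```bash
python3 go.py .5545 .158 .0893 -.76
python3 - <<'E'
from m import *
print(state()["ft_torque"].round(2))
for c in("side","top"):
    f=grab_frame(c);C=cloud(f);h=cv2.cvtColor(f["color"],cv2.COLOR_RGB2HSV)
    P=C[sel(C,(.554,.158),.042,.085,.14)&(h[...,1]>100)]
    if len(P)>5:print(c,len(P),P[:,:2].mean(0).round(4),np.percentile(P[:,2],[5,50,75,90,97]).round(4))
    P=C[sel(C,(.554,.158),.026,.07,.09)];print(c,"collar",len(P),np.percentile(P[:,2],[5,25,50,75,95]).round(4))
    for n,P in(("knob",C[sel(C,(.566,.245),.045,.1,.112)]),("mill",C[sel(C,(.56,.2),.14,.062,.074)])):print(n,len(P),rect(P[:,:2]) if len(P)>9 else 0)
E
```

```text
t 14.93 tcp [0.5551 0.158  0.0892] yang -0.7592 q6 0.91 F [-2.6 -2.  21.6] w 0.197 g 62.8
shift [-0.0008 -0.0008 -0.0002] turn [ 0.0061 -0.0082  0.0006]
[-0.26  0.9   0.06]
side 166 [0.5409 0.1413] [0.1053 0.1169 0.1181 0.1186 0.1198]
side collar 218 [0.072  0.0737 0.0774 0.0798 0.0819]
knob 0 0
mill 1993 (array([0.5599, 0.2028]), array([184. , 130.4]), np.float32(1.429))
top 30 [0.5341 0.1307] [0.1132 0.116  0.1175 0.1179 0.1183]
top collar 46 [0.0706 0.0724 0.0737 0.0783 0.0796]
knob 0 0
mill 1106 (array([0.5604, 0.1943]), array([166.7, 129.5]), np.float32(1.432))
```

Emit:
jog_arm(
  motion="0 0 0 0.002 0.003 -0.004 0;0 0 0 0.004 0.006 -0.008 0;0 0 0 0.006 0.006 -0.008 0;0 0 0 0.006 0.006 -0.008 0;0 0 0 0.006 0.006 -0.008 0",
)

```text
time: 15.65
tool_pos: [0.5552, 0.158, 0.0891]
tool_rot: [0.0, 0.919, 0.395, -0.0]
contact_force: [-12.4, -4.7, 35.3]
gripper_width: 0.197
grasp_force: 64.9
```

```bash
python3 go.py .5545 .158 .0893 -.76; python3 -c "
from plant import *;s=state();print(s['ft_torque'].round(2))"
```

```text
t 15.65 tcp [0.5552 0.158  0.0891] yang -0.7587 q6 0.91 F [-12.4  -4.7  35.3] w 0.197 g 64.9
shift [-0.0009 -0.0011 -0.0004] turn [0.     0.0004 0.0009]
[-0.55  2.13  0.12]
```

```bash
python3 -c "
from plant import *;print(job_done())"
```

```text
the job is handed in; nothing more can be done
None
```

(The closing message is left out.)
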